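# Make up the liquids kit and the drying kit

## Task

Make up the two sampling kits from the stock on the bench. The liquids kit gets the carton in its rectangular pocket and both vials in its clear carrier tube: lay each vial in the loading channel base end towards the tube and push it in, the second pushing the first on until they are fully home and only part of the second cap stands out of the mouth; the drying kit gets the weighing bottle in its round pocket and the timer in its square one. Seat everything flat in its pocket, right side up, keep the weighing bottle upright all the way, and do not disturb the label roll or the blue cap.

Things in the scene. Friction and masses are not known exactly. Their poses are not given: they have to be found in the camera images.
- vial_a: 20 ml screw vial, black cap, 27 mm in diameter, 64 mm long with its 12 mm cap; identical to the other. Starts lying in one of two parallel white grooves, 66 mm apart, of a low rest (groove sides 15 mm high, vial axis 23 mm above the worktop). Origin: centre of its base disc; z runs along the vial to the cap (middle at 32 mm); the cap starts pointing along -x within 0.35 rad
- vial_b: 20 ml screw vial, black cap, 27 mm in diameter, 64 mm long with its 12 mm cap; identical to the other. Starts lying in one of two parallel white grooves, 66 mm apart, of a low rest (groove sides 15 mm high, vial axis 23 mm above the worktop). Origin: centre of its base disc; z runs along the vial to the cap (middle at 32 mm); the cap starts pointing along -x within 0.35 rad
- weighing_bottle: Clear glass weighing bottle with white powder and a knobbed glass lid, 42 mm in diameter, 58 mm high, upright on the worktop. Its body, 40 mm wide, is 6 to 38 mm up. Origin: centre of its underside, z up
- timer: White bench timer lying flat, display up: 58 mm along its x, 62 mm along its y, body 16 mm high, buttons to 19 mm. Origin: centre of its underside, z up. Fits its pocket in any of the four square headings
- carton: Small white carton lying flat: 50 mm along its x, 70 mm along its y, 26 mm high. Origin: centre of its underside, z up
- liquids_kit: Liquids kit: fixed grey board with black rim, 248 x 168 mm, board top 14 mm, rim 17 mm above the worktop; carries the clear tube along its left side. Origin: centre of its underside on the worktop; x roughly away from the robot, y left, z up. Carton pocket: centre x -45, y -40 mm; 82 mm along x, 62 mm along y; floor 9 mm above the worktop
- carrier_tube: Clear level tube fixed on the liquids kit. Origin: on its axis at the mouth (36 mm above worktop); x into the tube. Bore 31 mm, 120 mm deep, closed at the end; collar 41 mm outside. In front an open trough of the same axis and radius, x -88 to 0, sides 8 mm under the axis, robot end open; a vial rests in it 2 mm under the axis. Two vials home: cap stands out 8 mm
- drying_kit: Drying kit: fixed grey board with black rim, 198 x 138 mm, board top 14 mm, rim 17 mm above the worktop. Origin: centre of its underside on the worktop; x roughly away from the robot, y left, z up. Round bottle pocket: 52 mm wide, centre x -52, y 0. Timer pocket: centre x +38, y 0; 70 mm along x, 74 mm along y. Pocket floors 9 mm above the worktop
- label_roll: Bystander, leave alone: roll of white labels lying flat, 56 mm across, 25 mm high. Origin: centre of its underside
- cap: Bystander, leave alone: blue screw cap, 52 mm across, 26 mm high. Origin: centre of its underside
Not all that is in view belongs to the job. There is more than one size of the weighing_bottle; the one meant has the size given above. Leave any green look-alike of the vial_b alone.

How it is judged:
By the outcome, as a careful person would: the job done as asked, in the order asked, and still so for the second after the job is handed in, with the robot touching nothing.
It also fails if it takes over 134 s, if anything falls off the work surface, if the arm or the gripper's body presses on something with over 40 N, if the wrist force passes 120 N, or if a joint passes its speed limit or range.

## Robot

A 6-joint arm with a two-finger parallel gripper is mounted at the origin on a cart in front of the work surface, level with it; the furniture and walls round the work are solid. World frame = base frame: x ahead of the robot, y to its left, z up, the work surface at z = 0. Lengths are in m, angles in rad, forces in N, time in s.
With the tool pointing down it reaches from about 0.35 to 0.85 m from the base axis. Payload 8.1 kg.
Tool frame: the origin (TCP) lies between the finger pads; the fingertips stand 25 mm ahead of it and the grasp point (between the pads) lies 6 mm ahead of it; z points along the fingers, y is the line along which they close (so a half turn about z gives the same grasp; the last joint's range is limited). The gripper opens to 85 mm and grips with 20 to 120 N. Pads are 22 mm wide; open, the fingers measure 114 mm over their backs; the gripper's body (76 mm by 85 mm) begins 54 mm behind the grasp point. The pads swing forward as they close: fully open they stand 13 mm farther back than shut.
Start: joints at [1.153, 0.13, 1.488, -0, 1.523, -0.085], TCP at [0.196, 0.567, 0.256] pointing down, gripper open.
Joint ranges: [-2.96, 2.96], [-0.89, 2.26], [0.02, 2.5], [-1.34, 4.48], [0, 2.73], [-2.66, 2.66]. Speed limits (rad/s): [2.39, 2.39, 2.79, 3.14, 3.14, 3.14].

## Interface

Orientations are given as a 3x3 rotation matrix whose columns are the frame's x, y, z axes.
In Python, from station import manip, kinematics, vision, job, nets gives the robot as it stands. Calls block until the motion is done:
- manip.move_to(position, orientation): joint-space move of the TCP to a pose.
- manip.servo_line(position, frame=None, max_speed=0.15, force_limit=None): straight line of the TCP; frame=None keeps the orientation; max_speed is the mean speed in m/s. With force_limit (N) it stops when the force on the tool has changed by that much, and returns True; else False.
- manip.set_joints(angles): joint-space move.
- manip.set_gripper(opening, strength=None): opening from 0.0 (shut) to 1.0 (fully open); strength is the grip in N (None keeps the last); returns when the fingers have stopped.
- manip.wait(seconds).
- kinematics.inverse_kinematics(position, orientation): joint angles nearest the present ones, or None.
- vision.grab_frame(name): name is "side" or "top"; returns the picture (480x640x3 uint8, red, green, blue); there is no depth.
- vision.camera_model(name): a dict with "camera_matrix" (3x3 intrinsics, pixels), "R" (3x3) and "t" (3): a world point X has camera coordinates R X + t. Camera axes: x right, y down, z forward; pixel columns grow to the right and rows downward; lengths in m; the calibration is good to about 2 mm. A picture is of the moment at which its call begins. camera_model takes no time and is no camera call.
A pose or a line that the arm cannot do raises manip.PlanningError and nothing moves.
- job.job_done(): hands the job in; it is judged then, once.
Trained networks look in the newest picture that a camera, given by its name, has taken for a name from the list of things; names that differ only in an ending like _2 or _b are one class to them, and where a whole thing is asked for, a point or a joint stands for the part that bears it (a point fixed in the world has none). Each returns a list of dicts, best first, with "conf" (0 to 1); they miss things now and then, are a little off and sometimes report something else, mostly with a low value. They report only what shows in the picture. A call takes as long as a camera call. They do not tell look-alikes from the thing itself.
- nets.find_in(target, camera): "box" ([left, top, width, height] as shares, 0 to 1, of the picture: columns of its width, rows of its height, round what is visible of it).
- nets.cut_out(target, camera): "mask" (480x640 bool, what is visible of it) and "box" ([left, top, width, height] as shares, 0 to 1, of the picture: columns of its width, rows of its height, round what is visible of it).
Readings, each from a call of its own:
- manip.current_time(): time.
- manip.current_joints(): joint angles.
- manip.current_dq(): joint speeds.
- manip.current_joint_efforts(): joint torques, N m.
- manip.current_position(): TCP position.
- manip.current_tool_rot(): TCP orientation.
- manip.current_contact_force(): force on the tool from outside, world axes, zero at the start.
- manip.current_moment(): the same for the moment, N m.
- manip.current_grip_width(): opening from 0.0 (shut) to 1.0 (fully open).
- manip.current_grip_force(): force on a finger pad.
Only numpy, scipy, OpenCV 4.12 (cv2) and the standard library are available. Lean on these libraries where they do the work, as an engineer would, in place of code of your own. Each camera call takes 0.05 s, during which the arm holds its last target. There are 200 camera calls.

## Working session

There is one attempt and no reset: what is moved stays moved. The work goes in short steps, each a Python script; the robot and the scene stay as the last script left them, time stands still between calls to the robot, and variables do not carry over. Pictures are saved under pics/ and viewed, at most 17 in all, crops included, and the job is handed in when it is done.

```bash
mkdir -p pics; ls
python3 - <<'E'
from station import manip, vision, nets
import cv2, numpy as np
np.set_printoptions(precision=4,suppress=True)
for c in("top","side"):
    im=vision.grab_frame(c); cv2.imwrite(f"pics/{c}0.png",im[:,:,::-1]); m=vision.camera_model(c)
    print(c,m["camera_matrix"].tolist(),m["R"].tolist(),m["t"].tolist())
    for t in ["vial_a","weighing_bottle","timer","carton","liquids_kit","carrier_tube","drying_kit","label_roll","cap"]:
        print(t,[(round(d["conf"],2),(np.array(d["box"])*[640,480,640,480]).round(1).tolist()) for d in nets.find_in(t,c)])
print(manip.current_time())
E
```

```text
pics
top [[524.4237512636839, 0.0, 317.89419158102965], [0.0, 524.4237512636839, 238.41047114431575], [0.0, 0.0, 1.0]] [[0.013867774125248864, -0.9998482914988457, -0.010539394083657297], [-0.9900885345477358, -0.012257630826341865, -0.13990869967104216], [0.1397582863301058, 0.012375155488504605, -0.99010831575576]] [-0.007473122663977803, 0.5269542646779611, 1.240675859462912]
vial_a [(0.77, [470.8, 198.1, 13.7, 28.8]), (0.74, [221.3, 290.4, 21.1, 22.0]), (0.63, [425.1, 299.4, 30.6, 19.2]), (0.5, [443.1, 193.2, 16.1, 26.4])]
weighing_bottle [(0.77, [183.7, 154.1, 27.9, 28.2]), (0.67, [143.5, 155.2, 31.4, 30.5]), (0.53, [159.0, 198.9, 23.6, 23.0]), (0.34, [219.6, 292.1, 20.0, 22.8])]
timer [(0.62, [156.2, 256.5, 30.1, 26.4]), (0.17, [228.9, 171.6, 31.4, 91.4])]
carton [(0.67, [456.1, 254.0, 26.5, 32.5])]
liquids_kit [(0.55, [220.2, 170.5, 81.1, 107.9])]
carrier_tube [(0.61, [226.0, 174.6, 37.6, 87.7]), (0.6, [422.1, 157.0, 25.8, 27.0])]
drying_kit [(0.74, [335.6, 171.0, 74.6, 85.3])]
label_roll [(0.7, [422.8, 158.5, 25.0, 23.6])]
cap [(0.67, [220.4, 289.7, 20.6, 26.8])]
side [[597.5
[... 262 characters left out ...]
958162757788, -0.5494022309531497]] [-0.5387216665747605, 0.05006617560668175, 1.355028616307502]
vial_a [(0.97, [222.0, 328.3, 29.5, 32.5]), (0.83, [353.7, 364.1, 39.3, 20.6]), (0.65, [355.1, 336.9, 35.1, 17.2])]
weighing_bottle [(0.84, [351.9, 149.3, 21.4, 31.4]), (0.8, [322.1, 162.9, 14.8, 21.2]), (0.74, [359.3, 166.3, 17.5, 29.0])]
timer [(0.77, [265.2, 177.5, 20.2, 9.3])]
carton [(0.88, [269.5, 354.6, 39.4, 30.3])]
liquids_kit [(0.69, [272.6, 198.1, 104.3, 45.4])]
carrier_tube [(0.63, [283.5, 196.1, 88.8, 22.5])]
drying_kit [(0.91, [302.9, 262.8, 95.3, 53.0])]
label_roll [(0.78, [398.0, 324.2, 32.5, 26.3]), (0.69, [302.2, 261.6, 95.0, 53.6])]
cap [(0.86, [237.8, 196.8, 17.2, 16.2])]
1.0
```

Run:
```python
import cv2
im=cv2.imread("pics/top0.png"); cv2.imwrite("pics/top0c.png",cv2.resize(im[140:340,130:320],None,fx=4,fy=3,interpolation=2)[:, :] if 0 else cv2.resize(im[145:325,130:310],None,fx=3.3,fy=3.3,interpolation=2))
cv2.imwrite("pics/top0d.png",cv2.resize(im[145:325,320:500],None,fx=3.3,fy=3.3,interpolation=2))
im=cv2.imread("pics/side0.png"); cv2.imwrite("pics/side0c.png",cv2.resize(im[140:400,205:440],None,fx=2.3,fy=2.3,interpolation=2))
```

```text
(no output)
```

View pics/top0c.png

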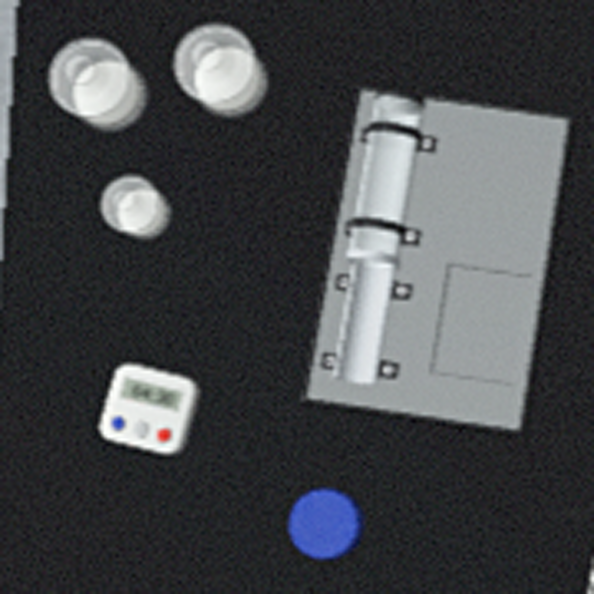

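View pics/top0d.png

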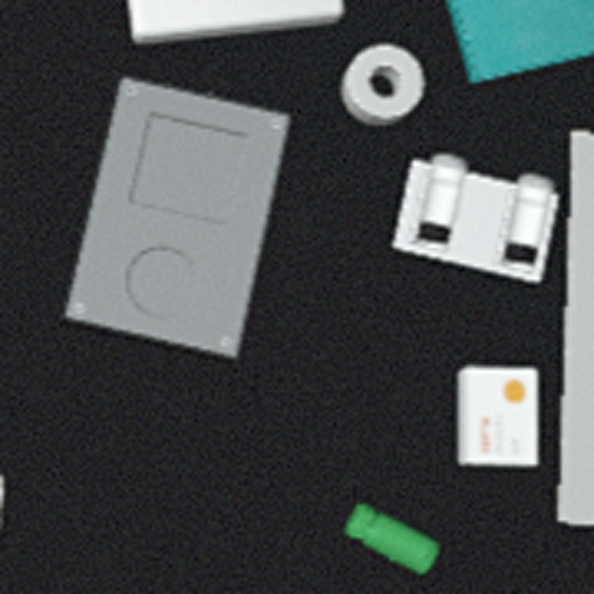

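View pics/side0c.png

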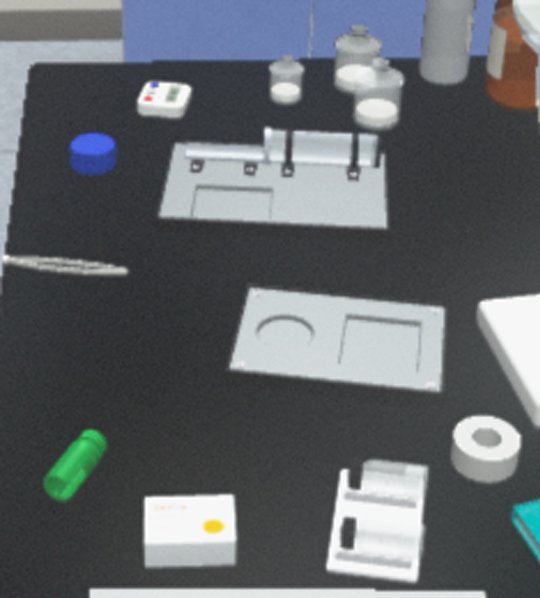

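```bash
cat > h.py <<'E'
import numpy as np, cv2
from station import manip, vision, nets, kinematics, job
np.set_printoptions(precision=4,suppress=True)
M={c:vision.camera_model(c) for c in("top","side")}
def P(c):
    m=M[c]; return m["camera_matrix"]@np.c_[m["R"],m["t"]]
def proj(c,X):
    q=np.atleast_2d(X)@P(c)[:,:3].T+P(c)[:,3]; return q[:,:2]/q[:,2:]
def unproj(c,uv,z):
    p=P(c); H=np.linalg.inv(np.c_[p[:,0],p[:,1],p[:,2]*z+p[:,3]]); q=np.c_[np.atleast_2d(uv),np.ones(len(np.atleast_2d(uv)))]@H.T
    return q[:,:2]/q[:,2:]
def ortho(im,c,z,x0,x1,y0,y1,s=0.0005):
    # image: col = (y1-y)/s, row=(x1-x)/s
    p=P(c); H=np.c_[p[:,0],p[:,1],p[:,2]*z+p[:,3]]@np.array([[0,-s,x1],[-s,0,y1],[0,0,1.]])
    return cv2.warpPerspective(im,H,(int((y1-y0)/s),int((x1-x0)/s)),flags=cv2.WARP_INVERSE_MAP|cv2.INTER_LINEAR)
E
python3 - <<'E'
from h import *
im=cv2.imread("pics/top0.png"); g=im.max(2)
for c in M: print(c,"cam",-M[c]["R"].T@M[c]["t"])
boxes=dict(carton=([456,254,26.5,32.5],.026,100),timer=([156,256,30,27],.016,90),liquids=([218,168,86,110],.014,85),drying=([334,167,78,90],.014,85),rest=([437,190,55,45],.003,120))
for n,(b,z,th) in boxes.items():
    m=np.zeros_like(g); x,y,w,h=map(int,b); sl=np.s_[y-4:y+h+5,x-4:x+w+5]; m[sl]=g[sl]
    up=cv2.resize(m,None,fx=8,fy=8,interpolation=cv2.INTER_CUBIC)
    cs,_=cv2.findContours((up>th).astype(np.uint8),cv2.RETR_EXTERNAL,cv2.CHAIN_APPROX_NONE); k=max(cs,key=cv2.contourArea)[:,0]
    X=unproj("top",(k+.5)/8-.5,z); (cx,cy),(w,h),a=cv2.minAreaRect((X*1e4).astype(np.float32))
    print(n,"c",cx/1e4,cy/1e4,"size mm",w/10,h/10,"ang",a, cv2.boxPoints(((cx/1e4,cy/1e4),(w/1e4,h/1e4),a)).round(4).tolist())
# rest / bottles candidate clicks
for nm,b in dict(small=[159,198.9,23.6,23],big1=[143.5,155.2,31.4,30.5],big2=[183.7,154.1,27.9,28.2]).items(): print(nm,unproj("top",[[b[0]+b[2]/2,b[1]+b[3]/2]],.03))
for nm,b in dict(small=[322.1,162.9,14.8,21.2],b2=[351.9,149.3,21.4,31.4],b3=[359.3,166.3,17.5,29]).items(): print(nm,unproj("side",[[b[0]+b[2]/2,b[1]+b[3]/2]],.03), unproj("side",[[b[0],b[1]+b[3]],[b[0]+b[2],b[1]+b[3]]],0.0))
for nm,k in dict(A=(445,163),B=(535,183),Ac=(433,232),Bc=(520,252)).items(): pass
for nm,cv in dict(ledge=[(572,130),(560,520)],tubeR=[(418,105),(372,250),(366,380)],tubeL=[(378,100),(352,250),(340,375)]).items(): print(nm,[(unproj("top",[np.array(q)/3.3+[320 if nm=="ledge" else 130,145]],0 if nm=="ledge" else .03)).round(4).tolist() for q in cv])
print(kinematics.inverse_kinematics([.3,-.3,.2],np.diag([1,-1,-1.])), manip.current_tool_rot().tolist())
crop=ortho(im,"top",.023,.40,.56,-.42,-.28,.00025); cv2.imwrite("pics/vialo.png",crop)
crop2=ortho(im,"top",.034,.36,.66,.08,.32,.0005); cv2.imwrite("pics/tubeo.png",crop2)
cv2.imwrite("pics/two.png",cv2.resize(np.hstack([cv2.resize(crop,(480,550)),cv2.resize(crop2,(440,550))])[:, :],(800,478)))
E
```

```text
top cam [ 0.3484 -0.0164  1.3021]
side cam [ 0.4293 -1.143   0.7988]
carton c 0.454244189453125 -0.3721243408203125 size mm 59.49788818359375 74.00347900390625 ang 88.6568832397461 [[0.41659998893737793, -0.4009999930858612], [0.49050000309944153, -0.4027000069618225], [0.4918999969959259, -0.3433000147342682], [0.4178999960422516, -0.34150001406669617]]
timer c 0.451079736328125 0.352017431640625 size mm 67.2408203125 61.216644287109375 ang 76.91299438476562 [[0.41370001435279846, 0.326200008392334], [0.4733000099658966, 0.3122999966144562], [0.4884999990463257, 0.37779998779296875], [0.42890000343322754, 0.39169999957084656]]
liquids c 0.568652001953125 0.1383291259765625 size mm 163.54180908203125 242.8335205078125 ang 82.19439697265625 [[0.4372999966144562, 0.0737999975681305], [0.6777999997138977, 0.040800001472234726], [0.699999988079071, 0.2029000073671341], [0.4595000147819519, 0.23579999804496765]]
drying c 0.6039779296875 -0.1380888427734375 size mm 133.44600830078124 192.77144775390624 ang 77.30288696289062 [[0.4952999949455261, -0.18199999630451202], [0.6833000183105469, 
[... 368 characters left out ...]
7, -0.3009999990463257]]
small [[0.5935 0.3647]]
big1 [[0.6949 0.3992]]
big2 [[0.7018 0.303 ]]
small [[0.6032 0.3638]] [[0.5825 0.3575]
 [0.6246 0.3559]]
b2 [[0.705  0.4146]] [[0.6702 0.375 ]
 [0.7321 0.3728]]
b3 [[0.706  0.3158]] [[0.6795 0.2882]
 [0.7281 0.2863]]
ledge [[[0.676, -0.443]], [[0.3783, -0.4243]]]
tubeR [[[0.6812, 0.1544]], [[0.5697, 0.1855]], [[0.4721, 0.1866]]]
tubeL [[[0.6848, 0.1848]], [[0.5695, 0.2004]], [[0.4756, 0.206]]]
[-0.9064 -0.3339  2.024  -0.      1.4515  0.6644] [[-0.945131857373802, 0.32668910589039857, 1.6421905236693948e-05], [0.3266891056607192, 0.945131857473575, -1.5203593436597866e-05], [-2.0487714145742978e-05, -9.004542968457748e-06, -0.999999999749586]]
```

View pics/top0.png

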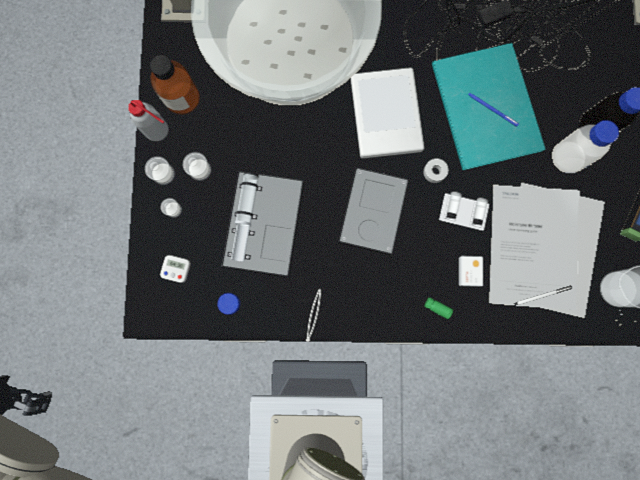

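View pics/two.png

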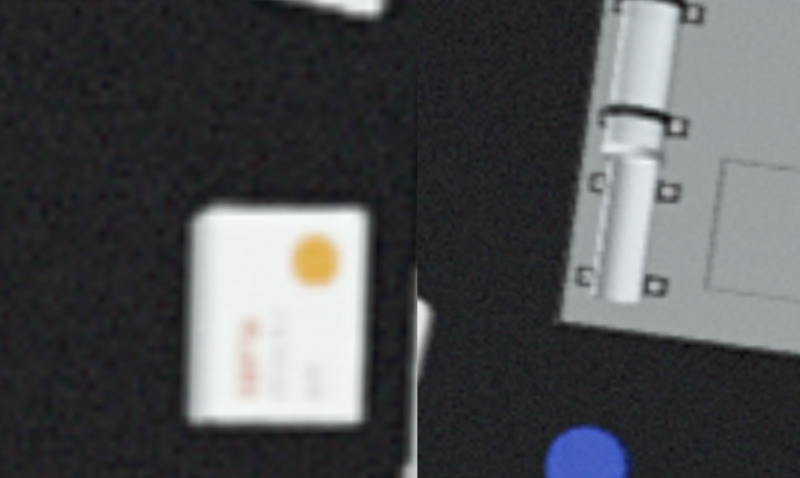

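Shown: bottles at top-image (159,165) and (196,166) are large, (171,210) is small. From the side the small one's base spans about 42 mm (the others are 50–60 mm), so (171,210) fits the description. The lying green vial at (438,307) is the look-alike, and the right-hand "ledge" is only paper. I'll start with the carton and touch the table to check fingertip height.

```bash
cat >> h.py <<'E'
def Rd(yaw):
    c,s=np.cos(yaw),np.sin(yaw); return np.array([[-c,-s,0],[-s,c,0],[0,0,-1.]])
def best(pos,yaw):
    c=[]
    for y in (yaw,yaw+np.pi,yaw-np.pi):
        q=kinematics.inverse_kinematics(pos,Rd(y))
        if q is not None: c.append((abs(q[5]),y))
    return min(c)[1]
def setback(w): # mm width -> m
    s=np.sin(-.102)+w/2/57.15; return 57.15e-3*(np.cos(.102)-np.sqrt(1-s*s))
def tcpz(tip,w): return tip+.025-setback(w)
def T(xy,yaw,l): # frame point to world
    c,s=np.cos(yaw),np.sin(yaw); return np.array(xy)+np.array([[c,-s],[s,c]])@np.array(l)
LK=((.5687,.1383),-.1363); DK=((.6040,-.1381),-.2217)
def line(x,y,z,v=.15,f=None,frame=None): return manip.servo_line(np.array([x,y,z]),frame=frame,max_speed=v,force_limit=f)
def st(*a): print(*a,"t",round(manip.current_time(),2),"p",manip.current_position(),"w",round(manip.current_grip_width()*85,1),"gf",round(manip.current_grip_force(),1),"F",manip.current_contact_force())
E
python3 - <<'E'
from h import *
x,y,yaw=.4552,-.3758,-.023
yb=best([x,y,.15],yaw); print("yaw",yb)
manip.set_gripper(.78)
manip.move_to(np.array([x,y,.12]),Rd(yb)); st("hover")
line(x,y,.035,.15)
hit=line(x,y,.012,.03,5); st("touch",hit)
line(x,y,tcpz(.011,50),.1)
manip.set_gripper(0.0,40); st("grip")
line(x,y,.12,.25); st("up")
# analysis pictures + side check of kits
im=cv2.imread("pics/top0.png")
def frameview(c,yw,z,x0,x1,y0,y1,s):
    p=P("top");H=np.c_[p[:,0],p[:,1],p[:,2]*z+p[:,3]]
    cc,ss=np.cos(yw),np.sin(yw); A=np.array([[cc,-ss,c[0]],[ss,cc,c[1]],[0,0,1]])@np.array([[0,-s,x1],[-s,0,y1],[0,0,1.]])
    o=cv2.warpPerspective(im,H@A,(int((y1-y0)/s),int((x1-x0)/s)),flags=cv2.WARP_INVERSE_MAP|cv2.INTER_CUBIC)
    for k in np.arange(np.ceil(x0*100)/100,x1,.01):
        r=int((x1-k)/s); cv2.line(o,(0,r),(12 if round(k*100)%5 else 25,r),(0,255,255),1)
    for k in np.arange(np.ceil(y0*100)/100,y1,.01):
        q=int((y1-k)/s); cv2.line(o,(q,0),(q,12 if round(k*100)%5 else 25),(0,255,255),1)
    return o
a=frameview(LK[0],LK[1],.028,-.125,.13,.02,.10,.00043)
b=frameview((.609,-.3667),-.2306,.023,-.06,.07,-.07,.07,.00023)
h=590; a=cv2.resize(a,(int(a.shape[1]*h/a.shape[0]),h)); b=cv2.resize(b,(600,557)); b=cv2.copyMakeBorder(b,0,h-557,0,0,0)
cv2.imwrite("pics/fv.png",np.hstack([a,b])); print(a.shape,b.shape)
s=cv2.imread("pics/side0.png"); t=cv2.imread("pics/top0.png")
cv2.imwrite("pics/bot.png",np.hstack([cv2.resize(t[145:235,135:225],(400,400),interpolation=2),cv2.resize(s[140:200,310:390],(400,400),interpolation=2)]))
g=s.max(2)
for n,bx,K in (("L",[268,194,112,54],LK),("D",[298,258,104,62],DK)):
    m=np.zeros_like(g); xx,yy,w,hh=bx; sl=np.s_[yy:yy+hh,xx:xx+w]; m[sl]=g[sl]
    up=cv2.resize(m,None,fx=8,fy=8,interpolation=2); cs,_=cv2.findContours((up>85).astype(np.uint8),0,cv2.CHAIN_APPROX_NONE)
    k=max(cs,key=cv2.contourArea)[:,0]; X=unproj("side",(k+.5)/8-.5,.014)
    cc,ss=np.cos(K[1]),np.sin(K[1]); L=(X-K[0])@np.array([[cc,-ss],[ss,cc]])
    f=L[L[:,1]<-.0]; print(n,"local extents x,y (pct)",np.percentile(f,[1,99],axis=0), "ymin",np.percentile(L[:,1],3))
E
```

```text
yaw -3.1645926535897932
hover t 4.78 p [ 0.4557 -0.3753  0.1201] w 66.1 gf 0.0 F [0.3808 0.524  0.387 ]
touch True t 6.07 p [ 0.4552 -0.3758  0.0183] w 66.2 gf 3.5 F [-1.1739  0.822   6.7234]
grip t 6.66 p [ 0.4551 -0.3757  0.0327] w 48.8 gf 42.1 F [1.0562 0.2502 1.1438]
up t 7.16 p [ 0.4556 -0.3762  0.1209] w 48.5 gf 41.9 F [ 0.4154 -0.0881 -0.6442]
(590, 185, 3) (590, 600, 3)
L local extents x,y (pct) [[-0.122  -0.0794]
 [ 0.1226 -0.0032]] ymin -0.07910606333704381
D local extents x,y (pct) [[-0.0969 -0.0644]
 [ 0.0981 -0.0024]] ymin -0.06419448870108924
```

View pics/fv.png

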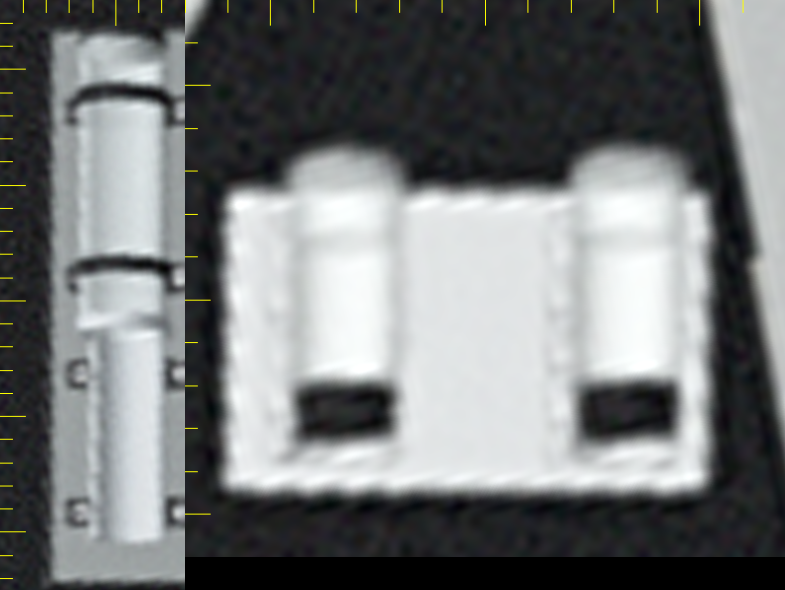

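View pics/bot.png

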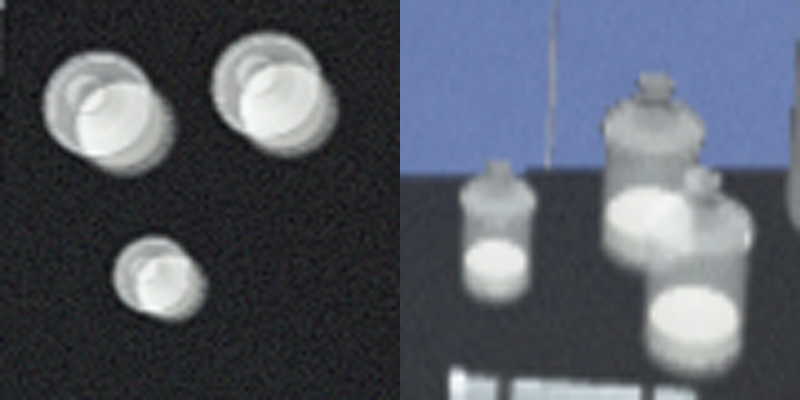

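The fingertip model is confirmed: the touch came at 18.3 mm against a predicted 19 mm. The crop confirms the small bottle at top (171,210), side (330,173), and the vials lie symmetrically in their grooves. Next: place the carton, then look at the trough.

```bash
cat >> h.py <<'E'
MOUTH=(-.015,.046)
def overlay(name,out,wh=(760,560)):
    im=vision.grab_frame(name)[:,:,::-1].copy(); k=6
    Z=np.array([T(*LK,(MOUTH[0]+a,MOUTH[1]+b)) for a,b in [(-.088,.0148),(-.088,-.0148),(0,-.0148),(0,.0148)]])
    q=proj(name,np.c_[Z,[.028]*4]); C=proj(name,np.c_[[T(*LK,p) for p in [(-.086,-.071),(-.004,-.071),(-.004,-.009),(-.086,-.009)]],[.014]*4])
    B=proj(name,np.c_[[T(*LK,p) for p in [(-.122,-.082),(.122,-.082),(.122,.082),(-.122,.082)]],[.014]*4])
    lo=np.floor(B.min(0)-6).astype(int); hi=np.ceil(B.max(0)+6).astype(int)
    k=min(wh[0]/(hi-lo)[0],wh[1]/(hi-lo)[1]); o=cv2.resize(im[lo[1]:hi[1],lo[0]:hi[0]],None,fx=k,fy=k,interpolation=2)
    for p,col in((q,(0,0,255)),(C,(0,255,0)),(B,(255,128,0))): cv2.polylines(o,[((p-lo+.5)*k).astype(int)],True,col,1)
    cv2.imwrite(out,o); cv2.imwrite(out.replace("pics/","pics/raw_"),im)
E
python3 - <<'E'
from h import *
p=T(*LK,(-.045,-.040)); yb=best([*p,.12],LK[1])
z=.0327+.009
manip.move_to(np.array([*p,.11]),Rd(yb)); st("over",yb)
line(*p,z+.012,.15)
hit=line(*p,z,.05,12); st("down",hit)
manip.set_gripper(.80); line(*p,.12,.25); st("rel")
v=T((.609,-.3667),-.2306,(-.001,.033)); yv=best([*v,.12],-.2306)
manip.move_to(np.array([*v,.12]),Rd(yv)); manip.set_gripper(.6); st("vial hover",v,yv)
overlay("top","pics/ot.png"); overlay("side","pics/os.png")
a=cv2.imread("pics/ot.png"); b=cv2.imread("pics/os.png"); print(a.shape,b.shape)
E
```

```text
over -0.1363 t 9.02 p [0.5186 0.1043 0.1095] w 49.2 gf 41.9 F [ 0.8982 -0.3485  0.239 ]
down False t 9.93 p [0.5188 0.1048 0.0418] w 49.2 gf 41.9 F [ 0.6787 -0.0175 -0.6051]
rel t 10.72 p [0.5196 0.1049 0.1215] w 67.8 gf 0.0 F [-0.1209 -0.0652 -0.5839]
vial hover [ 0.6156 -0.3343] -3.372192653589793 t 13.22 p [ 0.6157 -0.3341  0.1202] w 51.3 gf 0.0 F [-0.6172  0.8253 -0.8771]
(560, 446, 3) (347, 760, 3)
```

View pics/ot.png

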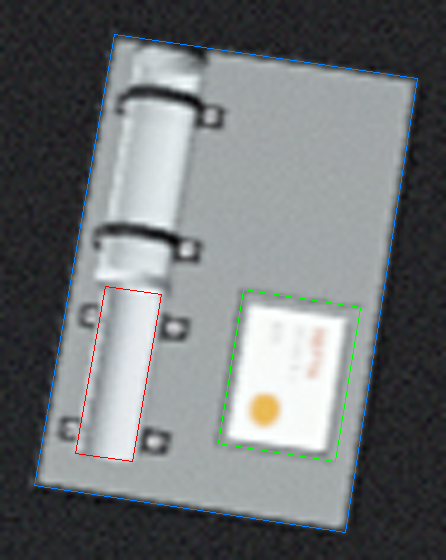

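View pics/os.png

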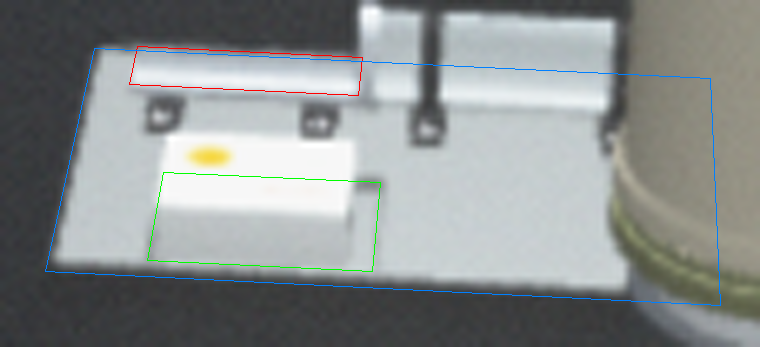

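The carton sits inside its pocket outline (top crop 225–350, 305–455), and the trough matches my model to within about 1 mm. Now vial A.

```bash
cat >> h.py <<'E'
MOUTH=(-.015,.045)
RC=((.609,-.3667),-.2306)
def pickvial(side):
    v=T(*RC,(-.001,side*.033)); yv=best([*v,.12],RC[1])
    manip.move_to(np.array([*v,.10]),Rd(yv)); manip.set_gripper(.6)
    z=tcpz(.0185,27); hit=line(*v,z,.12,10); st("at vial",hit)
    manip.set_gripper(0,30); st("gripped"); line(*v,.11,.25); st("lift")
def layvial(mid=-.040):
    p=T(*LK,(MOUTH[0]+mid,MOUTH[1])); yv=best([*p,.12],LK[1])
    manip.move_to(np.array([*p,.11]),Rd(yv)); z=tcpz(.0185,27)+.011
    line(*p,z+.012,.15); hit=line(*p,z+.0005,.04,8); st("laid",hit)
E
python3 - <<'E'
from h import *
pickvial(1); layvial()
im=vision.grab_frame("side"); im2=vision.grab_frame("top")
cv2.imwrite("pics/v1.png",np.hstack([cv2.resize(im[160:250,265:365],(440,396),interpolation=2),cv2.resize(im2[170:280,215:305],(324,396),interpolation=2)])[:,:,::-1])
E
```

```text
at vial False t 14.42 p [ 0.6156 -0.3344  0.0433] w 51.0 gf 0.0 F [-0.2678  0.2836  1.5083]
gripped t 14.76 p [ 0.6169 -0.3336  0.0451] w 25.4 gf 30.3 F [0.3592 5.151  3.9674]
lift t 15.18 p [ 0.6171 -0.3354  0.1132] w 24.9 gf 29.9 F [-0.0336  0.2669 -0.4851]
laid True t 18.02 p [0.5219 0.1911 0.0563] w 25.2 gf 31.0 F [0.6012 1.2101 3.7982]
```

View pics/v1.png

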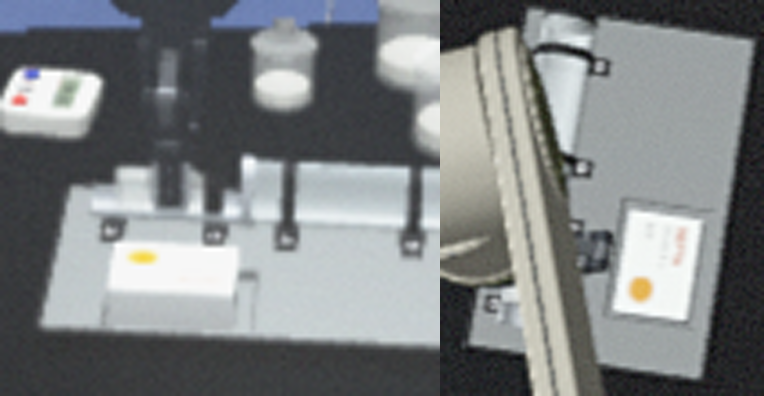

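The crop shows the dark cap at (215,190) facing the tube. My half-turn choice of wrist heading flipped the vial. It is still gripped, so I'll lift it and turn the wrist back.

```bash
cat >> h.py <<'E'
def layvial(yaw,mid=-.040,dz=0.0):
    p=T(*LK,(MOUTH[0]+mid,MOUTH[1])); manip.move_to(np.array([*p,.11]),Rd(yaw)); z=tcpz(.0185,27)+.011+dz
    line(*p,z+.012,.15); hit=line(*p,z,.04,8); st("laid",hit)
E
python3 - <<'E'
from h import *
p=T(*LK,(MOUTH[0]-.04,MOUTH[1]))
c=manip.current_position(); line(c[0],c[1],.11,.25)
v=T(*RC,(-.001,-.033))
for y in (LK[1],LK[1]-np.pi,LK[1]+np.pi): print(y,kinematics.inverse_kinematics([*p,.11],Rd(y)), "vialB",kinematics.inverse_kinematics([*v,.1],Rd(y-.094)))
print(manip.current_joints())
layvial(LK[1]-np.pi,dz=.001)
im=vision.grab_frame("side")
cv2.imwrite("pics/v2.png",cv2.resize(im[180:240,270:350],(640,480),interpolation=2)[:,:,::-1])
E
```

```text
-0.1363 [ 0.2582  0.1267  1.7679 -0.      1.2471 -1.1763] vialB [-0.6571  0.5596  1.2507 -0.      1.3313 -1.9976]
-3.277892653589793 [ 0.2582  0.1267  1.7679 -0.      1.2471  1.9653] vialB [-0.6571  0.5596  1.2507 -0.      1.3313  1.144 ]
3.0052926535897933 [ 0.2582  0.1267  1.7679 -0.      1.2471  1.9653] vialB [-0.6571  0.5596  1.2507 -0.      1.3313  1.144 ]
[ 0.2585  0.1282  1.7629  0.0001  1.2461 -1.1757]
laid True t 21.93 p [0.5214 0.1911 0.0561] w 25.2 gf 31.1 F [0.9075 2.0834 3.6938]
```

View pics/v2.png

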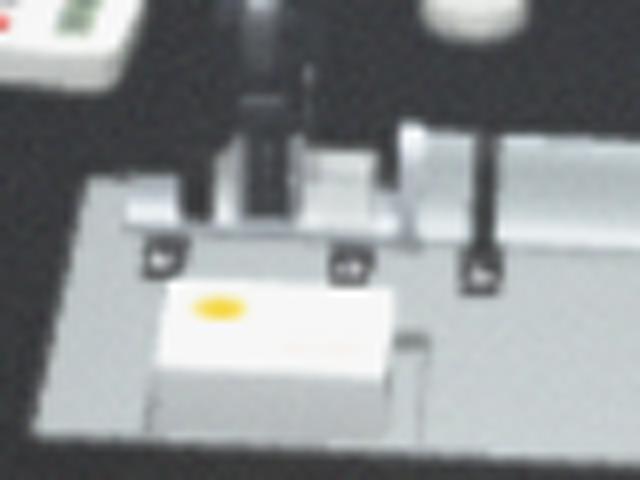

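The cap now points to the robot end at (195,190), and the base faces the mouth with a gap of about 7 mm. Release it and push it in.

```bash
cat >> h.py <<'E'
def push(end,f=15,start=-.108,v=.06):
    y=LK[1]-np.pi; g=lambda a,z:(*T(*LK,(MOUTH[0]+a,MOUTH[1])),z)
    manip.set_gripper(.6); c=manip.current_position(); line(c[0],c[1],.10,.25)
    line(*g(start,.10),.25); manip.set_gripper(0,40)
    hit=line(*g(start,.030+.025),.15,8); st("behind",hit)
    hit=line(*g(end,.030+.025),v,f); st("pushed",hit)
    c,s=np.cos(LK[1]),np.sin(LK[1]); d=manip.current_position()[:2]-np.array(LK[0]); print("tube x of TCP",d@[c,s]-MOUTH[0],"y",d@[-s,c]-MOUTH[1])
def back(dx=.02):
    p=manip.current_position(); q=p[:2]-dx*np.array([np.cos(LK[1]),np.sin(LK[1])]); line(*q,p[2],.15); line(*q,.10,.25)
E
python3 - <<'E'
from h import *
push(-.016)
back()
im=vision.grab_frame("side")
cv2.imwrite("pics/v3.png",cv2.resize(im[180:240,270:350],(640,480),interpolation=2)[:,:,::-1])
E
```

```text
behind False t 24.08 p [0.4525 0.1995 0.0547] w 0.2 gf 0.0 F [-0.3482  0.2744  0.7414]
pushed False t 25.77 p [0.5438 0.1872 0.055 ] w -0.2 gf 0.0 F [-0.0718  0.2408  0.091 ]
tube x of TCP -0.01628304291067944 y 4.6304207666991726e-05
```

View pics/v3.png

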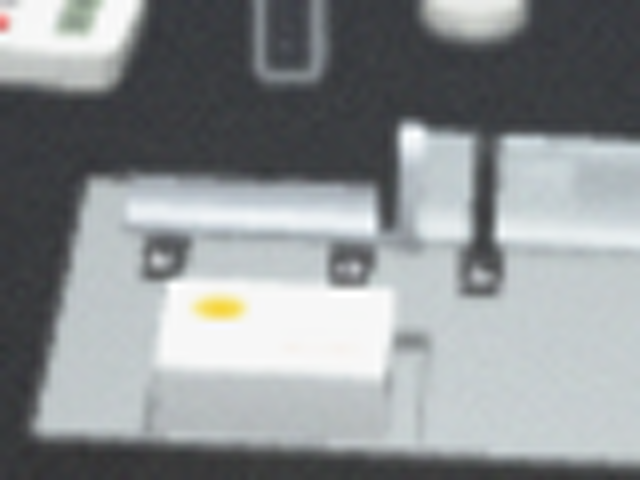

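Vial A is in, with its cap end at (378,210), about 6 mm out of the mouth at 400. Now vial B.

Run:
```python
from h import *
pickvial(-1); layvial(LK[1]-np.pi,mid=-.047,dz=.001)
push(-.0185,f=12,v=.04)
back()
im=vision.grab_frame("side"); im2=vision.grab_frame("top")
cv2.imwrite("pics/v4.png",np.hstack([cv2.resize(im[180:240,270:380],(460,250),interpolation=2),cv2.resize(im2[170:215,225:280],(305,250),interpolation=2)])[:,:,::-1])
```

```text
at vial False t 29.73 p [ 0.6005 -0.3986  0.0432] w 50.8 gf 0.0 F [-0.3563  0.0678  0.7494]
gripped t 30.07 p [ 0.6018 -0.3979  0.0451] w 25.5 gf 30.7 F [1.3961 5.0289 4.0898]
lift t 30.48 p [ 0.6019 -0.3999  0.1136] w 25.4 gf 30.3 F [ 0.6797  0.4536 -0.7251]
laid True t 33.41 p [0.5146 0.192  0.0564] w 25.3 gf 30.9 F [0.6648 2.6681 3.0835]
behind False t 35.48 p [0.4525 0.1995 0.0547] w -0.2 gf 0.0 F [-0.4305 -0.2117  0.8991]
pushed False t 37.88 p [0.5416 0.1875 0.0551] w 0.4 gf 0.0 F [0.3271 0.5614 0.8275]
tube x of TCP -0.018545807883940148 y 2.638771567321785e-05
```

View pics/v4.png

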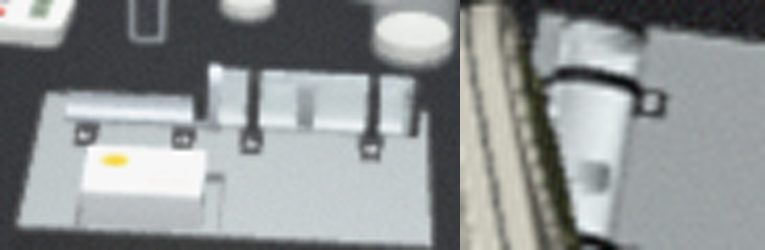

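The second cap still stands about 9 mm out, with its end at crop (195,110), and there has been no end contact yet. I'll push on slowly until it resists.

Run:
```python
from h import *
g=lambda a,z:(*T(*LK,(MOUTH[0]+a,MOUTH[1])),z)
line(*g(-.0386,.055),.25); line(*g(-.024,.055),.1)
hit=line(*g(-.011,.055),.02,12); st("pushed",hit)
d=manip.current_position()[:2]-np.array(LK[0]); print("tube x",d@[np.cos(LK[1]),np.sin(LK[1])]-MOUTH[0])
im0=vision.grab_frame("side")
back(.02)
# next: bottle hover; view tube with arm away
im=cv2.imread("pics/raw_ot.png")
b=(.597,.3645); 
line(*g(-.06,.16),.25)
yb=best([*b,.16],0.0); manip.move_to(np.array([*b,.16]),Rd(yb)); st("bottle hover",yb)
im=vision.grab_frame("side"); 
cv2.imwrite("pics/v5.png",np.hstack([cv2.resize(i[185:225,280:370],(400,250),interpolation=2) for i in(im0,im)])[:,:,::-1])
# bottle: white-powder disc & silhouette centres from initial images
for c,bx,z in(("top",[152,193,36,36],None),("side",[318,158,24,30],None)):
    i=cv2.imread(f"pics/{c}0.png").max(2); x,y,w,h=bx; r=i[y:y+h,x:x+w].astype(np.uint8)
    up=cv2.resize(r,None,fx=8,fy=8,interpolation=2)
    for th in (80,105,170,190):
        if c=="side" and th<170: continue
        cs,_=cv2.findContours((up>th).astype(np.uint8),0,2); k=max(cs,key=cv2.contourArea); X=k[:,0]/8+[x,y]
        print(c,th,"ext",X.min(0),X.max(0),"circ",cv2.minEnclosingCircle((X*10).astype(np.float32)))
for xy in [(.593,.364),(.597,.3645),(.601,.365)]:
    print(xy,"top z=0,.04,.058",proj("top",[[*xy,z] for z in(0,.04,.058)]).tolist(),"side z=0",proj("side",[[*xy,z] for z in (0,.04,.058)]).tolist())
```

```text
pushed True t 39.73 p [0.5438 0.1869 0.054 ] w 0.1 gf 0.0 F [-1.1577  0.3782 -0.6709]
tube x -0.01627834850348315
bottle hover 0.0 t 43.41 p [0.597  0.3643 0.1598] w 0.0 gf 0.0 F [-0.1197 -0.4028  0.4959]
top 80 ext [160.25  197.875] [181.625 217.125] circ ((1707.0050048828125, 2084.11669921875), 109.84764862060547)
top 105 ext [160.5  198.25] [181.25  216.625] circ ((1708.125, 2080.0), 105.81723022460938)
top 170 ext [161.375 199.   ] [179.125 215.75 ] circ ((1703.125, 2076.25), 92.39234924316406)
top 190 ext [164.25 202.25] [177.625 215.5  ] circ ((1711.110595703125, 2082.166015625), 76.93350219726562)
side 170 ext [318. 158.] [341.875 165.5  ] circ ((3299.375, 1616.25), 124.75767517089844)
side 190 ext [323.25 175.75] [335.    183.625] circ ((3291.25, 1790.0), 59.08161163330078)
(0.593, 0.364) top z=0,.04,.058 [[174.47586585457887, 212.88934342824123], [169.89589857730786, 209.8270619093399], [167.74176687285484, 208.3867551760227]] side z=0 [[325.57716229345175, 182.9606156764695], [326.01227481521914, 170.34701652438224], [326.21180374670587, 164.5628162655742]]
(0.597, 0.3645) top z=0,.04,.058 [[174.36144753906999, 211.33458042396725], [169.77997309226478, 208.22587248767206], [167.6251739389921, 206.76375776747057]] side z=0 [[326.9556889669578, 182.85433018537884], [327.4085996065408, 170.24486277282048], [327.6162884877043, 164.46260475081084]]
(0.601, 0.365) top z=0,.04,.058 [[174.24712653353728, 209.7811397075652], [169.66414922685672, 206.62608665973997], [167.50868464210205, 205.14220300670587]] side z=0 [[328.33302543414175, 182.748136460132], [328.8037031000976, 170.1427983702048], [329.01953754094035, 164.36248140371413]]
```

View pics/v5.png

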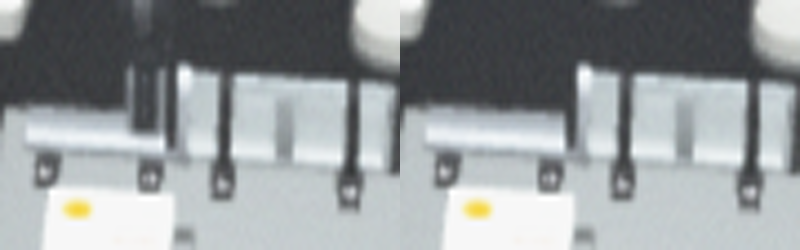

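The push stopped firmly at TCP −16 mm, and about 7–8 mm of cap shows between the finger and the mouth, so both vials are home. Next the small weighing bottle: first a light grip along x to centre it, then the holding grip along y.

Run:
```python
from h import *
b=np.array([.6005,.3665]); z=tcpz(.007,41.5)
y1=best([*b,.12],np.pi/2); y2=best([*b,.12],0.0)
print(y1,y2)
manip.set_gripper(.75); manip.move_to(np.array([*b,.115]),Rd(y1)); st("h")
print(line(*b,z,.12,8)); manip.set_gripper(0,20); st("g1",manip.current_tool_rot()[:,1])
manip.set_gripper(.75); line(*b,.115,.2)
manip.move_to(np.array([*b,.115]),Rd(y2)); print(line(*b,z,.12,8)); manip.set_gripper(0,35); st("g2")
line(*b,.13,.12); st("up")
im=vision.grab_frame("side"); q=proj("side",[[*b,.10]])[0].astype(int)
cv2.imwrite("pics/b1.png",cv2.resize(im[q[1]-40:q[1]+50,q[0]-60:q[0]+60],(640,480),interpolation=2)[:,:,::-1])
```

```text
-1.5707963267948966 0.0
h t 45.48 p [0.6006 0.3665 0.1152] w 63.8 gf 0.0 F [-1.0209 -0.4558  0.1673]
False
g1 [ 1.     -0.      0.0024] t 46.68 p [0.6016 0.367  0.0319] w 39.4 gf 20.0 F [0.7574 1.1027 5.8147]
False
g2 t 50.22 p [0.6014 0.3672 0.0319] w 39.2 gf 35.1 F [-0.1589  0.9027  4.8764]
up t 51.2 p [0.5998 0.3662 0.1286] w 38.8 gf 35.2 F [ 0.4273 -0.3818 -1.0547]
```

View pics/b1.png

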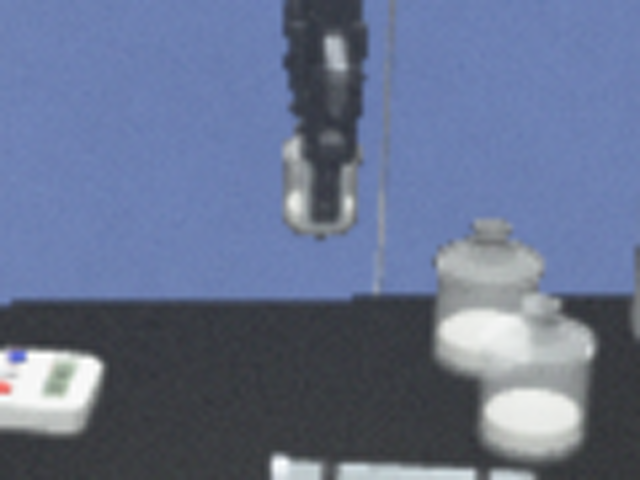

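The bottle hangs upright in the grip, lower edge at (320,232). Placing it in the round pocket.

Run:
```python
from h import *
p=T(*DK,(-.052,0)); R=Rd(DK[1])
line(*p,.13,.22,frame=R); st("over")
line(*p,.054,.12); hit=line(*p,.0412,.03,8); st("down",hit)
manip.set_gripper(.70); line(*p,.13,.2); st("rel")
# timer: pick
t=np.array([.4511,.3520])
im=cv2.imread("pics/raw_ot.png")
yt=best([*t,.12],-.2285); manip.move_to(np.array([*t,.13]),Rd(yt)); manip.set_gripper(.95); st("timer hover",yt)
im=vision.grab_frame("side"); im2=vision.grab_frame("top")
a=cv2.resize(im[250:325,292:412],(480,300),interpolation=2); b=cv2.resize(im2[160:260,330:415],(255,300),interpolation=2)
cv2.imwrite("pics/b2.png",np.hstack([a,b])[:,:,::-1])
```

```text
over t 53.65 p [ 0.5534 -0.1259  0.13  ] w 39.2 gf 35.2 F [-0.2353 -0.3592 -0.3464]
down False t 55.01 p [ 0.5531 -0.1266  0.041 ] w 38.7 gf 35.2 F [ 0.3798  0.0802 -0.4247]
rel t 55.93 p [ 0.5531 -0.1266  0.1295] w 59.7 gf 0.0 F [-0.4694 -0.021   0.1217]
timer hover -0.2285 t 58.07 p [0.4514 0.3516 0.13  ] w 81.2 gf 0.0 F [-0.0703 -0.0023  0.4802]
```

View pics/b2.png

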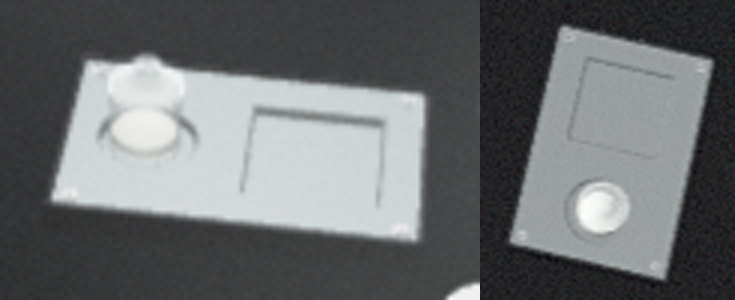

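The bottle stands upright in its round pocket at crop (147,130). Now the timer.

Run:
```python
from h import *
t=np.array([.4517,.3540]); R=Rd(-.2285)
z=tcpz(.007,61)
line(*t,.07,.2); hit=line(*t,z,.08,8); st("at",hit)
manip.set_gripper(0,40); st("grip"); zg=manip.current_position()[2]
line(*t,.13,.15); st("up")
p=T(*DK,(.038,0))
manip.move_to(np.array([.5,.1,.14]),Rd(-.2285)); manip.move_to(np.array([*p,.13]),Rd(DK[1]))
line(*p,zg+.02,.15); hit=line(*p,zg+.0093,.03,8); st("down",hit)
manip.set_gripper(.88); line(*p,.13,.2); st("rel")
manip.move_to(np.array([.42,.0,.25]),Rd(0)); manip.wait(.3)
im=vision.grab_frame("side"); im2=vision.grab_frame("top")
a=cv2.resize(im[185:325,268:412],(411,400),interpolation=2); b=cv2.resize(im2[160:280,215:415],(389,233),interpolation=2); b=cv2.copyMakeBorder(b,0,167,0,0,0)
cv2.imwrite("pics/f.png",np.hstack([a,b])[:,:,::-1]); print(manip.current_time())
```

```text
at False t 59.31 p [0.4516 0.3539 0.0265] w 81.1 gf 0.0 F [ 0.5001 -0.1259 -0.4358]
grip t 59.62 p [0.4524 0.3545 0.0277] w 60.5 gf 43.8 F [0.7144 0.5074 3.7903]
up t 60.47 p [0.451  0.3536 0.1288] w 60.1 gf 43.4 F [ 0.1923 -0.2967 -0.9332]
down False t 63.78 p [ 0.6409 -0.1465  0.0369] w 60.7 gf 43.4 F [-0.3682 -0.1337  0.0915]
rel t 64.7 p [ 0.6407 -0.1463  0.1293] w 74.7 gf 0.0 F [ 0.3797  0.678  -1.1402]
66.2167
```

View pics/f.png

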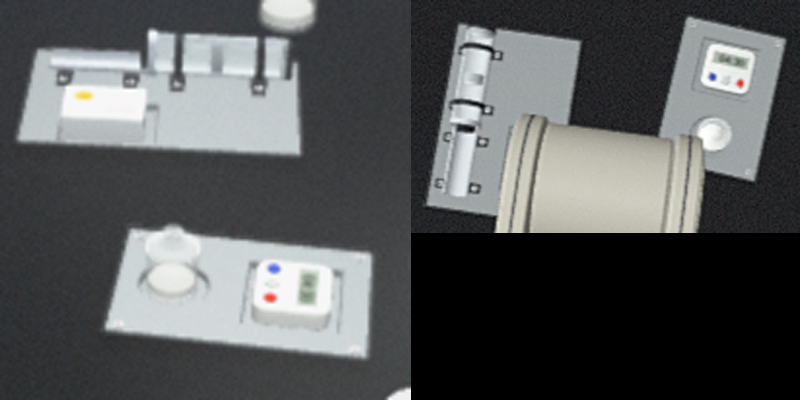

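Run:
```python
from h import *
for a in (-.088,-.008,0,.056,.068,.12): print(a,proj("side",[[*T(*LK,(MOUTH[0]+a,MOUTH[1])),.034]])[0].round(1),proj("top",[[*T(*LK,(MOUTH[0]+a,MOUTH[1])),.0475]])[0].round(1))
im=vision.grab_frame("side"); print(im[203:213:2,325:355].mean((0,2)).round().astype(int)); print(im[203:213:2,308:326].mean((0,2)).round().astype(int))
```

```text
-0.088 [285.4 202.5] [235.5 259.1]
-0.008 [316.5 204. ] [241.2 226.7]
0 [319.6 204.1] [241.7 223.4]
0.056 [341.4 205.2] [245.6 201.1]
0.068 [346.  205.4] [246.4 196.3]
0.12 [366.3 206.4] [250.  175.9]
[209 207 197 167  98  67  94 176 203 208 208 208 207 207 208 206 197 166
 155 155 163 195 204 205 207 208 207 207 208 210]
[193 195 193 181 175 171 171 172 174 134 110 128 164 172 189 206 209 209]
```

The first cap spans columns 342–346, matching the predicted home position of 341.4–346. The second cap stands out over columns 317–319, which is the expected 8 mm. Handing in.

```bash
python3 -c "
from station import job; print(job.job_done())"
```

```text
the job is handed in; nothing more can be done
None
```

I made up both kits and handed the job in at about 66 s of the 134 s allowed: the carton and both vials (fully home, about 8 mm of the second cap showing) are in the liquids kit, and the upright weighing bottle and the timer are in the drying kit.

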